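# Fit the bent strap handle over the dish

### The arm

A 6-joint arm with a two-finger parallel gripper is mounted at the origin on the work surface. World frame = base frame: x ahead of the robot, y to its left, z up, the work surface at z = 0. Lengths are in m, angles in rad, forces in N, time in s.
With the tool pointing down it reaches from about 0.3 to 0.775 m from the base axis. Payload 14.6 kg.
Tool frame: the origin (TCP) lies between the finger pads; the fingertips stand 14 mm ahead of it and the grasp point (between the pads) lies 5 mm behind it; z points along the fingers, y is the line along which they close (so a half turn about z gives the same grasp; the last joint's range is limited). The gripper opens to 94 mm and grips with 3 to 60 N. Pads are 16 mm wide; open, the fingers measure 119 mm over their backs; the gripper's body (75 mm by 177 mm) begins 78 mm behind the grasp point.
Start: joints at [1.213, 0.3, 1.521, -0, 1.321, -0.067], TCP at [0.158, 0.527, 0.219] pointing down, gripper open.
Joint ranges: [-3.03, 3.03], [-0.79, 2.21], [0.23, 2.52], [-1.04, 4.18], [0, 3.07], [-2.55, 2.55]. Speed limits (rad/s): [2.22, 2.22, 2.57, 3.14, 3.14, 3.14].

### API

Orientations are given as [roll, pitch, yaw] about the fixed x, y, z axes, in that order (R = Rz(yaw) Ry(pitch) Rx(roll)).
In Python, from station import ctrl gives the robot as it stands. The module is installed in compiled form; this text tells all that it offers.
- The arm moves only by the tool move_arm, never from a script. Its argument "targets" is a list of rows, each a list of 7 numbers: the opening, from -1 (shut) to 1 (fully open), then the shift along the tool's x, y, z in units of 50 mm (1.0 is 50 mm), then the turn, a rotation vector about the tool's x, y, z in rad. A call has 1 to 12 rows; each row is the pose to reach, as a shift and turn from the pose commanded when the call began, along the tool's axes at that moment; what a row does not reach only later rows make up. A row lasts 1/10 s, in which the tool goes at most 50 mm and 8.59 degrees, less where a joint would pass 70% of its speed; a pose out of reach is approached as far as the arm can. A call with a gripper value outside its range is refused whole. The fingers move at their own pace and stop on an object; "grip_force" is the grip in N (left out, the last holds). Time passes only in rows, so rows that repeat a pose let the fingers close. It gives the time, the measured TCP pose, the force, the opening and the grip force at its end, in the units of the state.
- ctrl.get_obs(): the state, without advancing time (a new reading comes with each control period).
- ctrl.camera(name): name is "scene" or "top" or "wrist"; returns (picture, depth): 384x512x3 uint8, red, green, blue; 384x512 float32, m along the optical axis (not along the pixel's ray), 0 where there is no reading.
- ctrl.camera_params(name): a dict with "intrinsics" (3x3 intrinsics, pixels), "k1" (the pictures are not rectified: a ray, as slopes to the right and down, at radius r is drawn at 1 + k1 r^2 times it, then the intrinsics apply), "rvec" (rotation vector, rad) and "tvec" (3), from world to camera coordinates, as OpenCV has them; the wrist camera has in their place "T_tool_cam" (4x4, takes a point from camera to tool coordinates, whose origin is the TCP and whose axes are the flange's). Camera axes: x right, y down, z forward; pixel columns grow to the right and rows downward; lengths in m; the calibration is good to about 2 mm. A picture is of the moment at which its call begins: read the wrist's pose just before it. camera_params takes no time and is no camera call.
- ctrl.hand_in(): hands the job in; it is judged then, once.
Trained networks look in the newest picture that a camera, given by its name, has taken for a name from the list of things; names that differ only in an ending like _2 or _b are one class to them, and where a whole thing is asked for, a point or a joint stands for the part that bears it (a point fixed in the world has none). Each returns a list of dicts, best first, with "score" (0 to 1); they miss things now and then, are a little off and sometimes report something else, mostly with a low value. They report only what shows in the picture. A call takes as long as a camera call. They do not tell look-alikes from the thing itself.
- ctrl.cut_out(camera, target): "region" (384x512 bool, what is visible of it) and "point" ([column, row] in pixels, amid what is visible of it).
- ctrl.tip_of(camera, target): "point" ([column, row] in pixels: a listed point, or the origin of a listed thing).
The state is a dict: "time_s": time; "qpos": joint angles; "joint_vel": joint speeds; "tau": joint torques, N m; "ee_pos": TCP position; "eef_rot": TCP orientation; "force": force on the tool from outside, world axes, zero at the start; "moment": the same for the moment, N m; "grip_width": finger opening in m; "grip_force": force on a finger pad.
Only numpy, scipy, OpenCV 4.12 (cv2) and the standard library are available. Lean on these libraries where they do the work, as an engineer would, in place of code of your own. Each camera call takes 0.05 s, during which the arm holds its last target. There are 200 camera calls.

### The job

The bent wooden handle stands upside down on the bench, its two ends in the air. Turn it over in two goes: lay it down on its side or edge on the bench, let go, take hold of it afresh, and set it gently as an upright arch over the clay dish with both ends fully down in the dish's two notched lugs. Do not bang it against the clay, and leave the other things on the bench where they are.

Things in the scene. Friction and masses are not known exactly. Their poses are not given: they have to be found in the camera images.
- handle: Loose U of bent wooden strap, about 110 g, strap 32 mm wide (y) x 10 mm thick: two straight legs (centre planes at x = +-70 mm) and a straight crown bar, corners cut 45 deg over 14 mm. 150 mm along x, 100 mm along z. Origin: in the air midway between the two leg end faces; z from the ends to the crown, x from leg to leg. Same either way round. Starts ends up, z down, origin 100 mm above bench
- crown (a point): Middle of the handle's crown bar, on its flat outer face: 100 mm from the handle's origin along its z, same axes. At the start the handle stands on this face. It also stands by itself on the flat outside of one leg (a sideways C, 150 mm high; tips over at about 12 degrees) and lies very steadily on either of its 32 mm wide edges
- dish: Grey clay dish, 120 mm across, rim 107 mm above the bench, stuck on a metal banding wheel (disc 184 mm across, top 45 mm above the bench); all fixed, nothing turns. Origin on the bench under its centre, z up. On its sides at x = +70 and -70 mm stand two clay lugs, 54 mm wide (y), reaching out to 85 mm from the centre, tops 111 mm above the bench, each with a notch for one handle end
- seat (a point): Point midway between the two notch floors, on the dish's axis, 95 mm above the bench, axes as the dish's. The notches are open at top and outer side, 16 mm deep, 38 mm wide (y from -19 to 19 mm), closed inwards by walls 61 mm from the centre, floors flat. Seated, the handle's origin is here, its x along the dish's x (either way round), its z up
- cup: Bystander: pale clay cup, 72 mm across, 75 mm high; origin under its centre
- loop_tool: Bystander: trimming tool lying on the bench, wooden handle 16 mm thick and 100 mm long with a steel loop at the +x end, 160 mm long overall; origin on the bench near where handle and loop meet
- block: Bystander: plain wooden block 90 x 55 x 35 mm; origin under its centre
- rib: Bystander: flat round steel scraper, 84 mm across, 4 mm thick; origin under its centre
Mind the look-alikes: they are no part of the job. There is more than one size of the dish; the job needs the larger. Of the things that look like the handle, the smaller one is meant.

How it is judged:
On the way:
1. the handle lies or stands on its side or edge, let go and at rest (angle between handle's own z axis and vertical between 1.25 and 1.9 rad and contact force between handle and the fingers below 0.1 N and linear speed of handle below 0.02 m/s and height (world z) of handle below 0.12 m), for 0.2 s.
At the end, for the whole second after the job is handed in: The handle stands as an upright arch (within 0.06 rad) with both ends on the floors of the two notches: its origin within 9 mm of the point midway between the notch floors and not more than 4 mm above it, its span along the dish's x axis within 0.1 rad, either way round; it is let go and at rest (distance between handle and seat below 0.009 m and z of handle in the frame of seat below 0.004 m and angle between handle's own z axis and vertical below 0.06 rad and angle between the x axis of handle and the x axis of dish, either way round below 0.1 rad and linear speed of handle below 0.01 m/s); the robot touches nothing.
It fails at once if the handle bangs against the dish with more than 60 N (contact force between handle and dish above 60 N).
It fails at once if a bystander is moved by more than 30 mm (distance of any of cup, loop_tool, block, rib from where it was at the start of the episode above 0.03 m).
It also fails if it takes over 58 s, if anything falls off the work surface, if the arm or the gripper's body presses on something with over 40 N, if the wrist force passes 120 N, or if a joint passes its speed limit or range.

## Working session

There is one attempt and no reset: what is moved stays moved. The work goes in short steps, Python scripts to look and compute and a tool call to move; the robot and the scene stay as the last step left them, time stands still between calls to the robot, and variables do not carry over. Pictures are saved under pics/ and viewed, at most 10 in all, crops included, and the job is handed in when it is done.

Besides the shell and the picture viewer there is one more tool, called after "Emit:" in YAML: its name, and indented under it one key for each argument. move_arm: Moves the arm, as the interface text tells. Its arguments: {"type":"object","properties":{"targets":{"type":"array"},"grip_force":{"type":"number"}},"required":["targets"]}

```bash
mkdir -p pics; cat > h.py <<'E'
import numpy as np, cv2
from scipy.spatial.transform import Rotation as R
from station import ctrl
def cam_T(name):
    p=ctrl.camera_params(name)
    if name=="wrist":
        o=ctrl.get_obs(); T=np.eye(4); r=np.array(o["eef_rot"]); 
        T[:3,:3]=(R.from_euler('xyz',r).as_matrix() if r.size==3 else r.reshape(3,3)); T[:3,3]=o["ee_pos"]
        return p,T@np.array(p["T_tool_cam"])
    M=np.eye(4); M[:3,:3]=cv2.Rodrigues(np.array(p["rvec"],float))[0]; M[:3,3]=np.ravel(p["tvec"])
    return p,np.linalg.inv(M)
def cloud(name):
    """picture, HxWx3 world points (nan where no depth)"""
    p,T=cam_T(name); im,d=ctrl.camera(name)
    K=np.array(p["intrinsics"],float); h,w=d.shape
    g=np.stack(np.meshgrid(np.arange(w),np.arange(h)),-1).reshape(-1,1,2).astype(np.float64)
    u=cv2.undistortPoints(g,K,np.array([p["k1"],0,0,0,0.])).reshape(h,w,2)
    c=np.concatenate([u*d[...,None],d[...,None]],-1); c[d<=0]=np.nan
    return im,c@T[:3,:3].T+T[:3,3]
def save(im,n): cv2.imwrite("pics/"+n,im[...,::-1])
E
python3 - <<'E'
from h import *
out=[]
for n in("top","scene"):
    im,P=cloud(n); out.append(im); np.save(n+".npy",P)
    for t in("handle","dish","cup","block","rib","loop_tool"):
        for r in ctrl.cut_out(n,t):
            m=r["region"]; q=P[m]; q=q[~np.isnan(q[:,0])]
            if len(q)>5: print(n,t,round(r["score"],2),np.round(r["point"]),"med",np.round(np.median(q,0),3),"lo",np.round(np.percentile(q,2,axis=0),3),"hi",np.round(np.percentile(q,98,axis=0),3))
save(cv2.resize(np.vstack(out),(400*1,600)),"a.png")
save(out[0],"top.png"); save(out[1],"scene.png")
print(ctrl.get_obs())
E
```

```text
top handle 0.9 [218. 186.] med [0.599 0.205 0.011] lo [ 0.558  0.13  -0.002] hi [0.632 0.269 0.101]
top handle 0.88 [114. 182.] med [0.602 0.528 0.017] lo [ 0.572  0.41  -0.   ] hi [0.629 0.602 0.133]
top dish 0.77 [313. 265.] med [ 0.365 -0.093  0.036] lo [ 0.309 -0.147  0.027] hi [ 0.42  -0.037  0.077]
top dish 0.76 [338. 198.] med [ 0.561 -0.171  0.052] lo [ 0.484 -0.253  0.039] hi [ 0.648 -0.087  0.111]
top dish 0.3 [218. 186.] med [0.599 0.208 0.011] lo [ 0.558  0.13  -0.001] hi [0.632 0.27  0.101]
top cup 0.62 [386. 148.] med [ 0.733 -0.328  0.044] lo [ 0.692 -0.351  0.001] hi [ 0.758 -0.284  0.077]
top block 0.96 [192. 151.] med [0.717 0.298 0.034] lo [0.675 0.259 0.009] hi [0.762 0.337 0.039]
top rib 0.59 [277. 143.] med [0.754 0.017 0.003] lo [ 0.719 -0.019 -0.002] hi [0.792 0.053 0.008]
top rib 0.28 [221. 187.] med [0.599 0.202 0.011] lo [0.558 0.13  0.   ] hi [0.628 0.266 0.101]
top loop_tool 0.49 [166. 246.] med [0.42  0.353 0.014] lo [ 0.371  0.341 -0.003] hi [0.485 0.368 0.019]
scene handle 0.81 [347. 328.] med [0.611 0.512 0.018] lo [0.579 0.414 0.002] hi [0.636 0.607 
[... 806 characters left out ...]
6 0.002] hi [0.467 0.367 0.015]
{'time_s': 0.7, 'qpos': array([ 1.21337264e+00,  2.99884639e-01,  1.52103304e+00,  6.54770889e-06,
        1.32070403e+00, -6.65789115e-02]), 'joint_vel': array([-0.00088183, -0.00281235, -0.00014661, -0.00108484,  0.00132606,
        0.00048112]), 'tau': array([ 9.50087851e-04, -5.31566906e+01, -3.52885151e+01,  7.09086936e-02,
        2.12469808e-02, -8.88295176e-05]), 'ee_pos': array([0.15770061, 0.5268815 , 0.21944002]), 'eef_rot': array([-3.14156409e+00, -8.26269997e-06,  2.85074626e+00]), 'force': array([-0.26836819, -0.01200796,  0.09184865]), 'moment': array([ 0.0419307 ,  0.05553545, -0.07866564]), 'grip_force': 0.0, 'grip_width': 0.09381999105783434}
```

View pics/top.png

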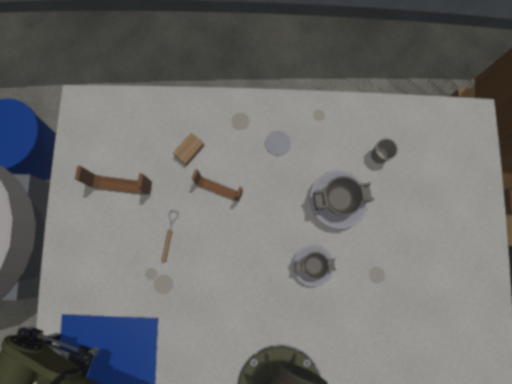

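View pics/scene.png

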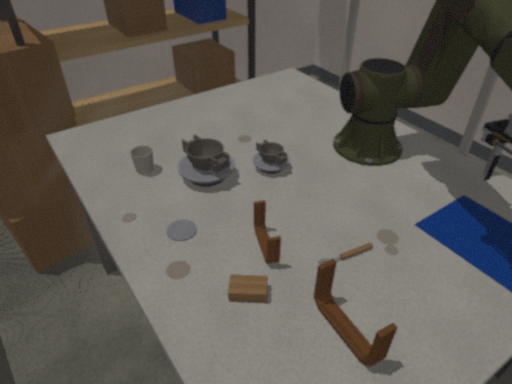

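```bash
cat >> h.py <<'E'
def pose(): 
    o=ctrl.get_obs(); return np.array(o["ee_pos"]),R.from_euler('xyz',o["eef_rot"]).as_matrix()
def tool(phi,al):
    """tool y along horizontal angle phi (deg); al deg tilt of pointing toward direction phi-90 or phi+90, whichever is outward (+x)"""
    y=np.array([np.cos(np.radians(phi)),np.sin(np.radians(phi)),0]); r=np.array([y[1],-y[0],0]); r*=np.sign(r[0])
    a=np.radians(al); z=np.array([0,0,-np.cos(a)])+r*np.sin(a); return np.stack([np.cross(y,z),y,z],1)
def rows(*tg,frm=None):
    """tg: (grasp point xyz, R) -> rows from current pose"""
    p0,R0=frm or pose()
    for g,Rt in tg:
        tcp=np.array(g)+0.005*Rt[:,2]
        print(np.round(R0.T@(tcp-p0)/0.05,2).tolist(),np.round(R.from_matrix(R0.T@Rt).as_rotvec(),3).tolist(),"tcp",tcp.round(3))
E
python3 - <<'E'
from h import *
P=np.load("top.npy"); X=P.reshape(-1,3); X=X[~np.isnan(X[:,0])]
b=(abs(X[:,0]-.6)<.08)&(abs(X[:,1]-.2)<.1)
H=X[b]
e=H[H[:,2]>.092]; lo=e[e[:,1]<.2]; hi=e[e[:,1]>.2]
print("ends",len(lo),lo.mean(0),len(hi),hi.mean(0))
c=lo.mean(0),hi.mean(0); d=c[1]-c[0]; print("span",np.linalg.norm(d),"mid",(c[0]+c[1])/2,"ang",np.degrees(np.arctan2(d[1],d[0])))
bar=H[(H[:,2]>.004)&(H[:,2]<.03)]; print("bar rect",cv2.minAreaRect(bar[:,:2].astype(np.float32)), np.median(bar[:,2]))
D=X[(np.hypot(X[:,0]-.565,X[:,1]+.17)<.13)&(X[:,2]>.085)]
(cx,cy),r=cv2.minEnclosingCircle(D[:,:2].astype(np.float32)); print("dish encl",cx,cy,r)
rim=D[(D[:,2]>.10)]; 
c=np.array([cx,cy]); 
for _ in range(5):
    q=rim[:,:2]-c; rr=np.hypot(*q.T); k=rim[rr<.064,:2]
    A=np.c_[2*k,np.ones(len(k))]; s=np.linalg.lstsq(A,(k**2).sum(1),rcond=None)[0]; c=s[:2]
print("rim c",c,"r",np.sqrt(s[2]+c@c))
q=rim[:,:2]-c; rr=np.hypot(*q.T); L=q[rr>.066]; a,bb=L[L[:,1]<0],L[L[:,1]>0]
print(len(a),a.mean(0)+c,len(bb),bb.mean(0)+c,"mid",(a.mean(0)+bb.mean(0))/2+c,"ang",np.degrees(np.arctan2(*(bb.mean(0)-a.mean(0))[::-1])))
W=X[(np.hypot(X[:,0]-.565,X[:,1]+.17)<.13)&(abs(X[:,2]-.045)<.006)]; print("wheel",cv2.minEnclosingCircle(W[:,:2].astype(np.float32)))
E
```

```text
ends 40 [0.57194292 0.1353355  0.09890934] 40 [0.6208668  0.26378046 0.0995797 ]
span 0.13744854634387588 mid [0.59640486 0.19955798 0.09924452] ang 69.14847772935715
bar rect ((0.6006230711936951, 0.20732419192790985), (0.15867315232753754, 0.1843399703502655), 0.21497079730033875) 0.009452904471545787
dish encl 0.567488431930542 -0.1725388765335083 0.08892233669757843
rim c [ 0.5666678  -0.17191515] r 0.05721821890014018
51 [ 0.57923925 -0.24456974] 52 [ 0.55326107 -0.099328  ] mid [ 0.56625016 -0.17194887] ang 100.14078633623895
wheel ((0.5677008032798767, -0.17258577048778534), 0.09293921291828156)
```

```bash
python3 - <<'E'
from h import *
g=np.array([.579,.132,.08]); T=tool(69,-45)
print(T.round(3))
rows((g-.2*T[:,2]+[0,0,.05],T),(g-.12*T[:,2],T))
E
```

```text
[[-0.66   0.358 -0.66 ]
 [ 0.253  0.934  0.253]
 [ 0.707  0.    -0.707]]
[-13.09, -5.36, -0.97] [-0.03, 0.785, 0.072] tcp [0.708 0.083 0.268]
[-11.96, -5.27, 1.16] [-0.03, 0.785, 0.072] tcp [0.655 0.103 0.161]
```

Emit:
move_arm:
  targets:
    - [1,-13.09,-5.36,-0.97,-0.03,0.785,0.072]
    - [1,-13.09,-5.36,-0.97,-0.03,0.785,0.072]
    - [1,-13.09,-5.36,-0.97,-0.03,0.785,0.072]
    - [1,-13.09,-5.36,-0.97,-0.03,0.785,0.072]
    - [1,-13.09,-5.36,-0.97,-0.03,0.785,0.072]
    - [1,-13.09,-5.36,-0.97,-0.03,0.785,0.072]
    - [1,-13.09,-5.36,-0.97,-0.03,0.785,0.072]
    - [1,-13.09,-5.36,-0.97,-0.03,0.785,0.072]
    - [1,-13.09,-5.36,-0.97,-0.03,0.785,0.072]
    - [1,-13.09,-5.36,-0.97,-0.03,0.785,0.072]
    - [1,-13.09,-5.36,-0.97,-0.03,0.785,0.072]
    - [1,-13.09,-5.36,-0.97,-0.03,0.785,0.072]

```text
time_s: 1.9
ee_pos: [0.6179, 0.1549, 0.2601]
eef_rot: [3.141, -0.785, 2.774]
force: [0.8, -0.1, 0.1]
grip_width: 0.0942
grip_force: 0.0
```

```bash
python3 - <<'E'
from h import *
print(ctrl.get_obs()["qpos"].round(2))
g=np.array([.579,.132,.08]); T=tool(69,-45)
rows((g-.12*T[:,2],T))
E
```

```text
[ 0.07  0.94  0.6   0.41  2.29 -0.98]
[-2.15, -0.71, 0.64] [0.001, 0.0, -0.001] tcp [0.655 0.103 0.161]
```

Emit:
move_arm:
  targets:
    - [1,-1.0,-0.7,0.3,0,0,0]
    - [1,-2.15,-0.71,0.64,0,0,0]
    - [1,-2.15,-0.71,0.64,0,0,0]
    - [1,-2.15,-0.71,0.64,0,0,0]
    - [1,-2.15,-0.71,0.64,0,0,0]

```text
time_s: 2.4
ee_pos: [0.6538, 0.1049, 0.162]
eef_rot: [3.141, -0.785, 2.776]
force: [-0.9, 0.7, 0.5]
grip_width: 0.0944
grip_force: 0.0
```

```bash
python3 - <<'E'
from h import *
print(ctrl.get_obs()["qpos"].round(2))
im,P=cloud("wrist"); save(im,"w1.png"); np.save("w1.npy",P)
for r in ctrl.cut_out("wrist","handle"):
    q=P[r["region"]]; q=q[~np.isnan(q[:,0])]; e=q[(q[:,2]>.06)&(q[:,1]<.2)&(q[:,1]>.05)]; b=q[q[:,2]<.03]
    print(round(r["score"],2),r["point"],len(q),q.min(0).round(3),q.max(0).round(3))
    if len(e)>20:
        rc=cv2.minAreaRect(e[e[:,2]>.08][:,:2].astype(np.float32)*1000); print("leg",len(e),e.min(0).round(3),e.max(0).round(3),e.mean(0).round(3),rc)
g=np.array([.579,.132,.08]); T=tool(69,-45)
rows((g-.12*T[:,2],T),(g,T))
E
```

```text
[ 0.    1.11  0.53  0.33  2.23 -1.1 ]
0.95 [328.6, 216.0] 5112 [ 0.56   0.125 -0.001] [0.641 0.348 0.101]
leg 535 [0.56  0.125 0.06 ] [0.592 0.143 0.101] [0.581 0.132 0.092] ((576.3778076171875, 134.2038116455078), (9.975566864013672, 31.991504669189453), 69.6573715209961)
0.91 [491.7, 140.2] 3576 [ 0.49   0.406 -0.002] [0.625 0.631 0.132]
[-0.06, -0.04, 0.01] [0.001, 0.003, 0.002] tcp [0.655 0.103 0.161]
[-0.05, -0.04, 2.41] [0.001, 0.003, 0.002] tcp [0.576 0.133 0.076]
```

View pics/w1.png

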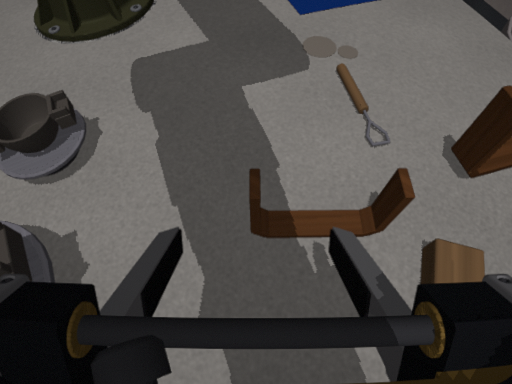

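Emit:
move_arm:
  targets:
    - [1,-0.1,-0.04,0.8,0,0,0]
    - [1,-0.1,-0.04,1.6,0,0,0]
    - [1,-0.1,-0.04,2.1,0,0,0]
    - [1,-0.1,-0.04,2.38,0,0,0]
    - [1,-0.1,-0.04,2.38,0,0,0]
    - [0,-0.1,-0.04,2.38,0,0,0]
    - [-0.6,-0.1,-0.04,2.38,0,0,0]
    - [-1,-0.1,-0.04,2.38,0,0,0]
    - [-1,-0.1,-0.04,2.38,0,0,0]
    - [-1,-0.1,-0.04,2.38,0,0,0]
    - [-1,-0.1,-0.04,2.38,0,0,0]
  grip_force: 30

```text
time_s: 3.6
ee_pos: [0.5779, 0.1316, 0.0737]
eef_rot: [3.141, -0.786, 2.775]
force: [1.1, 0.2, 0.5]
grip_width: 0.0498
grip_force: 0.0
```

Emit:
move_arm:
  targets:
    - [-1,0,0,0,0,0,0]
    - [-1,0,0,0,0,0,0]
    - [-1,0,0,0,0,0,0]
    - [-1,0,0,0,0,0,0]
    - [-1,0,0,0,0,0,0]
    - [-1,0,0,0,0,0,0]
    - [-1,0,0,0,0,0,0]
    - [-1,0,0,0,0,0,0]

```text
time_s: 4.4
ee_pos: [0.5779, 0.1317, 0.0737]
eef_rot: [3.141, -0.785, 2.775]
force: [-0.0, -0.4, -0.1]
grip_width: 0.0103
grip_force: 30.0
```

```bash
python3 - <<'E'
from h import *
p0,R0=pose(); g0=p0-.005*R0[:,2]; print(g0)
# lift and rotate about tool y: alpha -45 -> +45 ; pull grasp inwards so handle stays around
for al,dz in((-45,.04),(-35,.06),(-20,.06),(0,.06),(20,.06),(45,.06)):
    rows((g0+[0,0,dz],tool(69.6,al)),frm=(p0,R0))
E
```

```text
[0.58115411 0.13039676 0.07722465]
[0.57, -0.0, -0.57] [0.008, -0.0, -0.007] tcp [0.578 0.132 0.114]
[0.83, -0.0, -0.85] [0.007, -0.175, -0.008] tcp [0.578 0.131 0.133]
[0.81, 0.0, -0.86] [0.006, -0.436, -0.009] tcp [0.58  0.131 0.133]
[0.78, 0.0, -0.88] [0.005, -0.785, -0.01] tcp [0.581 0.13  0.132]
[0.76, 0.0, -0.91] [0.003, -1.134, -0.011] tcp [0.583 0.13  0.133]
[0.75, 0.0, -0.95] [0.0, -1.571, -0.012] tcp [0.584 0.129 0.134]
```

Emit:
move_arm:
  targets:
    - [-1,0.5,0,-0.5,0,0,0]
    - [-1,0.95,0,-0.75,0,-0.1,0]
    - [-1,1.2,0,-0.5,0,-0.25,0]
    - [-1,1.4,0,-0.3,0,-0.4,0]
    - [-1,1.6,0,-0.1,0,-0.55,0]
    - [-1,1.6,0,-0.1,0,-0.7,0]
    - [-1,1.6,0,-0.1,0,-0.85,0]
    - [-1,1.6,0,-0.1,0,-1.0,0]
    - [-1,1.6,0,-0.1,0,-1.15,0]
    - [-1,1.6,0,-0.1,0,-1.3,0]
    - [-1,1.6,0,-0.1,0,-1.45,0]
    - [-1,1.6,0,-0.1,0,-1.571,0]

```text
time_s: 5.6
ee_pos: [0.5287, 0.1502, 0.1389]
eef_rot: [-3.135, 0.724, 2.775]
force: [0.5, -1.6, -0.5]
grip_width: 0.0098
grip_force: 30.0
```

```bash
python3 - <<'E'
from h import *
o=ctrl.get_obs(); print(o["qpos"].round(2),o["grip_width"],o["force"])
p,Rt=pose(); print(p,Rt.round(3))
rows((np.array([.525,.151,.03]),tool(69.6,45)))
im,P=cloud("scene")
for r in ctrl.cut_out("scene","handle"):
    q=P[r["region"]]; q=q[~np.isnan(q[:,0])]; print(r["score"],q.min(0).round(3),q.max(0).round(3))
save(im,"s2.png")
E
```

```text
[ 0.44  0.22  2.   -0.98  0.62 -0.02] 0.009815882939254766 [ 0.54674045 -1.62542454 -0.45556281]
[0.52870063 0.1502323  0.13893449] [[-0.699  0.363  0.616]
 [ 0.269  0.932 -0.244]
 [-0.663 -0.005 -0.749]]
[1.49, -0.0, 1.68] [-0.014, -0.061, -0.008] tcp [0.528 0.15  0.026]
0.92 [ 0.575  0.373 -0.005] [0.637 0.608 0.133]
0.6 [ 0.42  -0.025 -0.007] [0.643 0.296 0.151]
```

View pics/s2.png

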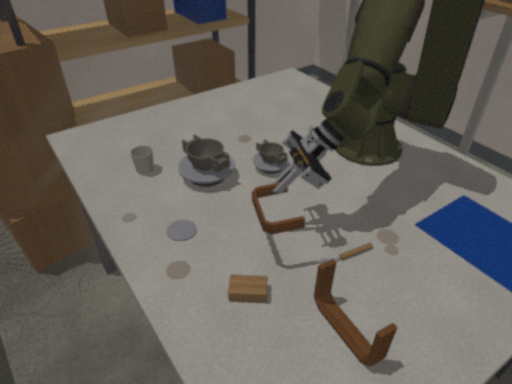

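```bash
python3 - <<'E'
from h import *
rows((np.array([.52,.151,.09]),tool(90,45)),(np.array([.52,.151,.04]),tool(90,45)),(np.array([.52,.151,.026]),tool(90,45)))
E
```

```text
[0.76, -0.02, 0.72] [-0.259, -0.064, -0.266] tcp [0.524 0.151 0.086]
[1.42, -0.01, 1.47] [-0.259, -0.064, -0.266] tcp [0.524 0.151 0.036]
[1.6, -0.01, 1.68] [-0.259, -0.064, -0.266] tcp [0.524 0.151 0.022]
```

Emit:
move_arm:
  targets:
    - [-1,0.76,-0.02,0.72,-0.259,-0.064,-0.266]
    - [-1,0.76,-0.02,0.72,-0.259,-0.064,-0.266]
    - [-1,0.76,-0.02,0.72,-0.259,-0.064,-0.266]
    - [-1,0.76,-0.02,0.72,-0.259,-0.064,-0.266]
    - [-1,1.1,-0.02,1.1,-0.259,-0.064,-0.266]
    - [-1,1.3,-0.02,1.35,-0.259,-0.064,-0.266]
    - [-1,1.42,-0.01,1.47,-0.259,-0.064,-0.266]
    - [-1,1.42,-0.01,1.47,-0.259,-0.064,-0.266]

```text
time_s: 6.5
ee_pos: [0.5406, 0.1431, 0.0859]
eef_rot: [3.117, 0.702, 3.139]
force: [-0.4, 0.8, -1.0]
grip_width: 0.0097
grip_force: 30.0
```

```bash
python3 - <<'E'
from h import *
o=ctrl.get_obs(); print(o["qpos"].round(2),o["grip_width"],o["force"])
p,Rt=pose(); print(p,Rt.round(3))
rows((np.array([.52,.151,.026]),tool(90,45)),(np.array([.52,.151,.022]),tool(90,45)))
im,P=cloud("top")
m=(abs(P[...,0]-.55)<.12)&(abs(P[...,1]-.22)<.13)&(P[...,2]>.02)&(P[...,2]<.09)&(P[...,1]>.2)
q=P[m]; print(len(q),q.min(0).round(3),q.max(0).round(3),np.percentile(q[:,2],[5,50,95]).round(3))
hi=q[(q[:,1]>.24)]; A=np.c_[hi[:,:2],np.ones(len(hi))]; print(np.linalg.lstsq(A,hi[:,2],rcond=None)[0])
E
```

```text
[ 0.26  0.27  2.1  -1.04  0.17 -0.34] 0.009697126536585823 [-0.40098517  0.77424368 -1.03809669]
[0.54063169 0.14307837 0.08594404] [[-0.763 -0.013  0.646]
 [ 0.002  1.     0.022]
 [-0.646  0.018 -0.763]]
[1.08, 0.14, 0.75] [0.022, -0.083, -0.003] tcp [0.524 0.151 0.022]
[1.13, 0.14, 0.81] [0.022, -0.083, -0.003] tcp [0.524 0.151 0.018]
114 [0.447 0.2   0.021] [0.607 0.348 0.09 ] [0.065 0.078 0.089]
[-0.03497051 -0.28916002  0.17540538]
```

```bash
python3 - <<'E'
from h import *
T=tool(90,45)
rows((np.array([.61,.06,.1]),T),(np.array([.61,.06,.04]),T),(np.array([.61,.06,.026]),T))
E
```

```text
[-1.26, -1.68, 0.74] [0.023, -0.083, -0.003] tcp [0.614 0.06  0.096]
[-0.48, -1.7, 1.66] [0.023, -0.083, -0.003] tcp [0.614 0.06  0.036]
[-0.3, -1.71, 1.87] [0.023, -0.083, -0.003] tcp [0.614 0.06  0.022]
```

Emit:
move_arm:
  targets:
    - [-1,-1.26,-1.68,0.74,0.023,-0.083,-0.003]
    - [-1,-1.26,-1.68,0.74,0.023,-0.083,-0.003]
    - [-1,-1.26,-1.68,0.74,0.023,-0.083,-0.003]
    - [-1,-1.26,-1.68,0.74,0.023,-0.083,-0.003]
    - [-1,-1.26,-1.68,0.74,0.023,-0.083,-0.003]
    - [-1,-1.26,-1.68,0.74,0.023,-0.083,-0.003]

```text
time_s: 7.15
ee_pos: [0.6135, 0.0605, 0.099]
eef_rot: [3.141, 0.783, -3.139]
force: [-0.2, 0.5, -1.7]
grip_width: 0.0099
grip_force: 30.0
```

```bash
python3 - <<'E'
from h import *
o=ctrl.get_obs(); print(o["qpos"].round(2),o["grip_width"],o["force"])
p,Rt=pose(); print(p,Rt.round(3))
T=tool(90,45)
rows((np.array([.61,.06,.04]),T),(np.array([.61,.06,.026]),T),(np.array([.61,.06,.022]),T))
E
```

```text
[ 0.05  0.34  2.   -1.04  0.04 -0.49] 0.00993198713673861 [-0.21489731  0.49695666 -1.65497491]
[0.61350365 0.06050539 0.09898337] [[-0.709 -0.003  0.705]
 [-0.002  1.     0.003]
 [-0.705  0.001 -0.709]]
[0.88, -0.01, 0.89] [0.003, -0.002, 0.002] tcp [0.614 0.06  0.036]
[1.08, -0.01, 1.09] [0.003, -0.002, 0.002] tcp [0.614 0.06  0.022]
[1.14, -0.01, 1.14] [0.003, -0.002, 0.002] tcp [0.614 0.06  0.018]
```

```bash
python3 - <<'E'
from h import *
T=tool(90,40)
rows((np.array([.66,.08,.07]),T),(np.array([.66,.08,.03]),T))
E
```

```text
[-0.24, 0.39, 1.17] [0.003, 0.085, 0.002] tcp [0.663 0.08  0.066]
[0.32, 0.39, 1.73] [0.003, 0.085, 0.002] tcp [0.663 0.08  0.026]
```

Emit:
move_arm:
  targets:
    - [-1,-0.7,0.39,0.6,0.003,0.085,0.002]
    - [-1,-0.24,0.39,1.17,0.003,0.085,0.002]
    - [-1,-0.24,0.39,1.17,0.003,0.085,0.002]
    - [-1,-0.24,0.39,1.17,0.003,0.085,0.002]
    - [-1,-0.24,0.39,1.17,0.003,0.085,0.002]

```text
time_s: 7.65
ee_pos: [0.6631, 0.0798, 0.0655]
eef_rot: [-3.141, 0.697, 3.141]
force: [-0.3, -0.4, -1.6]
grip_width: 0.0095
grip_force: 30.0
```

```bash
python3 - <<'E'
from h import *
o=ctrl.get_obs(); print(o["qpos"].round(2),o["grip_width"],o["force"])
p,Rt=pose(); print(p,Rt.round(3))
T=tool(90,40)
rows((np.array([.66,.08,.04]),T),(np.array([.66,.08,.03]),T),(np.array([.66,.08,.024]),T))
E
```

```text
[ 0.09  0.49  1.82 -0.4   0.14 -1.11] 0.009534669287451166 [-0.28201948 -0.37738455 -1.56550694]
[0.66314711 0.07982233 0.06548774] [[-0.766  0.001  0.642]
 [ 0.     1.    -0.001]
 [-0.642 -0.001 -0.766]]
[0.38, 0.0, 0.45] [-0.001, -0.001, -0.0] tcp [0.663 0.08  0.036]
[0.5, 0.0, 0.6] [-0.001, -0.001, -0.0] tcp [0.663 0.08  0.026]
[0.58, 0.0, 0.7] [-0.001, -0.001, -0.0] tcp [0.663 0.08  0.02 ]
```

Emit:
move_arm:
  targets:
    - [-1,0.2,0,0.24,0,0,0]
    - [-1,0.38,0,0.45,0,0,0]
    - [-1,0.45,0,0.54,0,0,0]
    - [-1,0.48,0,0.58,0,0,0]
    - [-1,0.48,0,0.58,0,0,0]

```text
time_s: 8.15
ee_pos: [0.6634, 0.0791, 0.0286]
eef_rot: [-3.141, 0.698, 3.141]
force: [0.9, 0.1, -1.4]
grip_width: 0.0095
grip_force: 30.0
```

Emit:
move_arm:
  targets:
    - [-1,0,0,0,0,0,0]
    - [-1,0.03,0,0.03,0,0,0]
    - [-1,0.06,0,0.07,0,0,0]
    - [-1,0.08,0,0.09,0,0,0]
    - [-1,0.08,0,0.09,0,0,0]
  grip_force: 3

```text
time_s: 8.65
ee_pos: [0.6639, 0.0791, 0.0229]
eef_rot: [3.142, 0.699, 3.14]
force: [-0.9, -0.7, 0.4]
grip_width: 0.0099
grip_force: 3.0
```

Emit:
move_arm:
  targets:
    - [-0.7,0,0,0,0,0,0]
    - [-0.4,0,0,0,0,0,0]
    - [-0.4,0,0,0,0,0,0]
    - [-0.4,0,0,0,0,0,0]
    - [-0.4,0,0,0,0,0,0]
    - [-0.4,0,0,0,0,0,0]

```text
time_s: 9.25
ee_pos: [0.6638, 0.079, 0.0221]
eef_rot: [-3.141, 0.698, 3.14]
force: [-0.3, -0.8, -0.9]
grip_width: 0.0281
grip_force: 0.0
```

```bash
python3 - <<'E'
from h import *
p,Rt=pose(); g=p-.005*Rt[:,2]
T0=tool(90,0)
rows((g-.08*Rt[:,2],Rt),((.66,.1,.19),T0))
E
```

```text
[-0.0, 0.0, -1.6] [0.0, 0.0, 0.0] tcp [0.612 0.079 0.083]
[-2.03, 0.42, -2.55] [-0.001, 0.698, -0.002] tcp [0.66  0.1   0.185]
```

Emit:
move_arm:
  targets:
    - [-0.4,0,0,-0.6,0,0,0]
    - [0,0,0,-1.6,0,0,0]
    - [0,0,0,-1.9,0,0,0]
    - [0,-1.2,0.42,-2.2,0,0.2,0]
    - [0,-2.03,0.42,-2.55,0,0.4,0]
    - [0,-2.03,0.42,-2.55,0,0.698,0]
    - [0,-2.03,0.42,-2.55,0,0.698,0]
    - [0,-2.03,0.42,-2.55,0,0.698,0]
    - [0,-2.03,0.42,-2.55,0,0.698,0]

```text
time_s: 10.15
ee_pos: [0.6602, 0.1001, 0.1861]
eef_rot: [3.141, -0.004, 3.14]
force: [-1.2, 0.1, -0.3]
grip_width: 0.0469
grip_force: 0.0
```

```bash
python3 - <<'E'
from h import *
print(pose()[0], ctrl.get_obs()["qpos"].round(2))
im,P=cloud("wrist"); save(im,"w2.png")
m=(P[...,2]>.024)&(P[...,2]<.05)&(P[...,0]>.58)&(P[...,0]<.8)&(P[...,1]>.03)&(P[...,1]<.245)
q=P[m]; print(len(q),np.percentile(q,[1,50,99],axis=0).round(3)); print(cv2.minAreaRect(q[:,:2].astype(np.float32)*1000))
for r in ctrl.cut_out("wrist","handle"): print(r["score"],r["point"],cv2.minAreaRect(P[r["region"]&m][:,:2].astype(np.float32)*1000))
E
```

```text
[0.66019221 0.10011822 0.18613979] [ 0.1   0.59  1.18  0.    1.37 -1.47]
2508 [[0.637 0.075 0.024]
 [0.705 0.141 0.032]
 [0.736 0.224 0.033]]
((686.2339477539062, 149.90249633789062), (99.88590240478516, 150.0932159423828), 0.48337748646736145)
0.95 [331.2, 229.4] ((686.2339477539062, 149.90158081054688), (99.88590240478516, 150.0913848876953), 0.48337748646736145)
0.49 [32.1, 105.3] ((0.0, 0.0), (0.0, 0.0), 0.0)
```

View pics/w2.png

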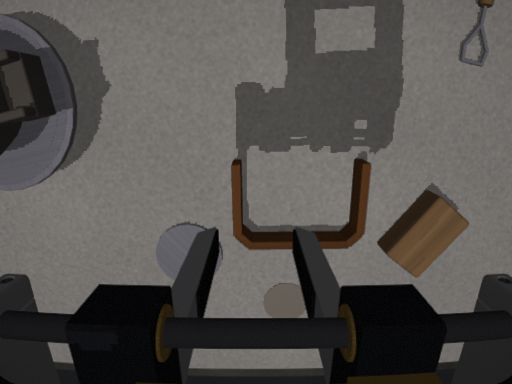

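```bash
python3 - <<'E'
from h import *
T=tool(90,0)
rows(((.69,.0797,.06),T),((.69,.0797,.022),T))
E
```

```text
[-0.6, -0.4, 2.58] [-0.0, -0.002, -0.002] tcp [0.69  0.08  0.055]
[-0.6, -0.4, 3.34] [-0.0, -0.002, -0.002] tcp [0.69  0.08  0.017]
```

Emit:
move_arm:
  targets:
    - [-0.2,-0.6,-0.4,1.0,0,0,0]
    - [-0.2,-0.6,-0.4,2.0,0,0,0]
    - [-0.2,-0.6,-0.4,2.6,0,0,0]
    - [-0.2,-0.6,-0.4,3.1,0,0,0]
    - [-0.2,-0.6,-0.4,3.32,0,0,0]
    - [-0.6,-0.6,-0.4,3.34,0,0,0]
    - [-1,-0.6,-0.4,3.34,0,0,0]
    - [-1,-0.6,-0.4,3.34,0,0,0]
    - [-1,-0.6,-0.4,3.34,0,0,0]
    - [-1,-0.6,-0.4,3.34,0,0,0]
    - [-1,-0.6,-0.4,3.34,0,0,0]
    - [-1,-0.6,-0.4,3.34,0,0,0]
  grip_force: 40

```text
time_s: 11.45
ee_pos: [0.6904, 0.08, 0.0197]
eef_rot: [-3.142, 0.002, 3.14]
force: [-2.2, -0.8, 7.0]
grip_width: 0.0101
grip_force: 40.0
```

Emit:
move_arm:
  targets:
    - [-1,0,0,-0.2,0,0,0]
    - [-1,0,0,-0.5,0,0,0]
    - [-1,0.6,0,-0.5,0,0,0]
    - [-1,1.4,0,-0.5,0,0,0]
    - [-1,2.2,0,-0.5,0,0,0]
    - [-1,2.8,0,-0.5,0,0,0]
    - [-1,2.8,0,-0.5,0,0,0]
    - [-1,2.8,0,-0.2,0,0,0]
    - [-1,2.8,0,-0.05,0,0,0]
    - [-1,2.8,0,-0.02,0,0,0]

```text
time_s: 12.45
ee_pos: [0.5503, 0.0801, 0.0191]
eef_rot: [-3.141, -0.0, 3.14]
force: [-14.0, -1.6, 30.5]
grip_width: 0.0098
grip_force: 40.0
```

Emit:
move_arm:
  targets:
    - [-0.8,0,0,0,0,0,0]
    - [-0.2,0,0,0,0,0,0]
    - [-0.2,0,0,0,0,0,0]
    - [-0.2,0,0,-0.3,0,0,0]
    - [-0.2,0,0,-1.0,0,0,0]
    - [0,0,0,-2.0,0,0,0]
    - [0,0,0,-3.0,0,0,0]
    - [0,0,0,-3.4,0,0,0]
    - [0,0,0,-3.4,0,0,0]

```text
time_s: 13.35
ee_pos: [0.5509, 0.0803, 0.1934]
eef_rot: [3.141, 0.007, 3.14]
force: [-0.5, -0.5, -0.5]
grip_width: 0.047
grip_force: 0.0
```

```bash
python3 - <<'E'
from h import *
print(pose()[0])
im,P=cloud("wrist")
m=(P[...,2]>.024)&(P[...,2]<.05)&(P[...,0]>.44)&(P[...,0]<.65)&(P[...,1]>.03)&(P[...,1]<.26)
q=P[m]; print(len(q),np.percentile(q,[1,50,99],axis=0).round(3)); rc=cv2.minAreaRect(q[:,:2].astype(np.float32)*1000); print(rc, cv2.boxPoints(rc).round(1).tolist())
E
```

```text
[0.55092844 0.08032746 0.19335295]
2735 [[0.498 0.076 0.025]
 [0.571 0.158 0.032]
 [0.596 0.225 0.034]]
((546.5899658203125, 150.9871826171875), (150.12017822265625, 99.78038787841797), 89.9664535522461) [[496.70001220703125, 76.0], [596.4000244140625, 75.9000015258789], [596.5, 226.0], [496.70001220703125, 226.10000610351562]]
```

Emit:
move_arm:
  targets:
    - [1,0,0,-0.3,0,0,0.15]
    - [1,0,0,-0.6,0,0,0.3]
    - [1,0,0,-0.6,0,0,0.45]
    - [1,0,0,-0.6,0,0,0.6]
    - [1,0,0,-0.6,0,0,0.75]
    - [1,0,0,-0.6,0,0,0.9]
    - [1,0,0,-0.6,0,0,1.05]
    - [1,0,0,-0.6,0,0,1.2]
    - [1,0,0,-0.6,0,0,1.35]
    - [1,0,0,-0.6,0,0,1.5]
    - [1,0,0,-0.6,0,0,1.65]
    - [1,0,0,-0.6,0,0,1.8]

```text
time_s: 14.6
ee_pos: [0.5492, 0.0802, 0.2175]
eef_rot: [-3.139, 0.001, 1.334]
force: [-0.0, 0.1, 0.7]
grip_width: 0.0936
grip_force: 0.0
```

```bash
python3 - <<'E'
from h import *
print(pose()[0], ctrl.get_obs()["qpos"].round(2))
T=tool(-90,0); rows(((.6,.081,.22),T)); T=tool(-90,-50); rows((np.array([.5517,.081,.022])-.13*T[:,2]+[0,0,.02],T))
E
```

```text
[0.54916197 0.0801516  0.21745504] [ 0.08  0.31  1.51 -0.    1.32  0.32]
[0.26, 0.98, 0.05] [-0.001, 0.003, 1.334] tcp [0.6   0.081 0.215]
[0.48, 1.91, 1.9] [0.578, -0.734, 1.243] tcp [0.647 0.081 0.122]
```

Emit:
move_arm:
  targets:
    - [1,0.26,0.98,0.05,0,0,0.15]
    - [1,0.26,0.98,0.05,0,0,0.3]
    - [1,0.26,0.98,0.05,0,0,0.45]
    - [1,0.26,0.98,0.05,0,0,0.6]
    - [1,0.26,0.98,0.05,0,0,0.75]
    - [1,0.26,0.98,0.05,0,0,0.9]
    - [1,0.26,0.98,0.05,0,0,1.05]
    - [1,0.26,0.98,0.05,0,0,1.2]
    - [1,0.26,0.98,0.05,0,0,1.334]
    - [1,0.26,0.98,0.05,0,0,1.334]
    - [1,0.26,0.98,0.05,0,0,1.334]

```text
time_s: 15.7
ee_pos: [0.6001, 0.0816, 0.2155]
eef_rot: [3.141, 0.002, 0.01]
force: [0.0, -1.3, 0.4]
grip_width: 0.0936
grip_force: 0.0
```

```bash
python3 - <<'E'
from h import *
print(pose()[0], ctrl.get_obs()["qpos"].round(2))
T=tool(-90,-50); g=np.array([.5517,.081,.022]); rows((g-.13*T[:,2]+[0,0,.02],T),(g-.1*T[:,2],T),(g,T))
E
```

```text
[0.60006432 0.08163021 0.21553468] [ 0.07  0.43  1.36 -0.    1.36  1.64]
[0.95, 0.02, 1.86] [0.005, -0.871, 0.009] tcp [0.647 0.081 0.122]
[0.49, 0.02, 2.65] [0.005, -0.871, 0.009] tcp [0.624 0.081 0.083]
[-1.04, 0.0, 3.94] [0.005, -0.871, 0.009] tcp [0.548 0.081 0.019]
```

Emit:
move_arm:
  targets:
    - [1,0.95,0.02,1.5,0,-0.15,0]
    - [1,0.95,0.02,1.5,0,-0.3,0]
    - [1,0.95,0.02,1.5,0,-0.45,0]
    - [1,0.95,0.02,1.6,0,-0.6,0]
    - [1,0.95,0.02,1.7,0,-0.75,0]
    - [1,0.95,0.02,1.86,0.005,-0.871,0.009]
    - [1,0.95,0.02,1.86,0.005,-0.871,0.009]
    - [1,0.95,0.02,1.86,0.005,-0.871,0.009]
    - [1,0.95,0.02,1.86,0.005,-0.871,0.009]

```text
time_s: 16.6
ee_pos: [0.6484, 0.0811, 0.1261]
eef_rot: [-3.139, 0.864, -0.001]
force: [-0.0, 0.8, 0.7]
grip_width: 0.094
grip_force: 0.0
```

```bash
python3 - <<'E'
from h import *
p,Rt=pose(); print(p, Rt.round(3),ctrl.get_obs()["qpos"].round(2))
T=tool(-90,-50); g=np.array([.5517,.081,.022]); rows((g-.1*T[:,2],T),(g,T))
E
```

```text
[0.64835416 0.08106708 0.1261305 ] [[ 0.65  -0.003 -0.76 ]
 [-0.001 -1.     0.004]
 [-0.76  -0.002 -0.65 ]] [0.05 1.24 0.38 0.06 2.38 1.65]
[0.34, 0.0, 0.92] [-0.004, -0.009, -0.001] tcp [0.624 0.081 0.083]
[0.33, 0.01, 2.92] [-0.004, -0.009, -0.001] tcp [0.548 0.081 0.019]
```

Emit:
move_arm:
  targets:
    - [1,0.34,0,0.6,0,-0.009,0]
    - [1,0.34,0,1.4,0,-0.009,0]
    - [0.6,0.34,0,2.1,0,-0.009,0]
    - [0.2,0.33,0.01,2.6,0,-0.009,0]
    - [0,0.33,0.01,2.85,0,-0.009,0]
    - [0,0.33,0.01,2.92,0,-0.009,0]

```text
time_s: 17.2
ee_pos: [0.5467, 0.0811, 0.0198]
eef_rot: [-3.14, 0.874, -0.002]
force: [0.1, 0.6, 0.7]
grip_width: 0.0655
grip_force: 0.0
```

Emit:
move_arm:
  targets:
    - [-1,0,0,0,0,0,0]
    - [-1,0,0,0,0,0,0]
    - [-1,0,0,0,0,0,0]
    - [-1,0,0,0,0,0,0]
    - [-1,0,0,0,0,0,0]
    - [-1,0,0,0,0,0,0]
    - [-1,0,0,0,0,0,0]
    - [-1,0,0,0,0,0,0]
    - [-1,0,0,0,0,0,0]
    - [-1,0,0,0,0,0,0]
  grip_force: 45

```text
time_s: 18.2
ee_pos: [0.5468, 0.0809, 0.0169]
eef_rot: [-3.141, 0.88, -0.004]
force: [0.6, 0.6, 0.1]
grip_width: 0.0096
grip_force: 46.1
```

```bash
python3 - <<'E'
from h import *
o=ctrl.get_obs(); p,Rt=pose(); print(p, Rt.round(3),o["qpos"].round(2),o["grip_width"],o["grip_force"],o["force"])
E
```

```text
[0.54680285 0.08088771 0.01685943] [[ 0.637 -0.004 -0.771]
 [-0.002 -1.     0.004]
 [-0.771 -0.001 -0.637]] [0.06 1.07 0.99 0.05 1.96 1.63] 0.009588578265920383 46.139942175359465 [0.60741908 0.6053866  0.10332746]
```

```bash
cat >> h.py <<'E'
def mat(Rm,t): T=np.eye(4); T[:3,:3]=Rm; T[:3,3]=t; return T
def up(phi,o):
    """upright handle pose with x at phi deg, origin o"""
    c,s=np.cos(np.radians(phi)),np.sin(np.radians(phi)); return mat(np.array([[c,-s,0],[s,c,0],[0,0,1.]]),o)
def rowsT(*Ts):
    p0,R0=pose()
    for T in Ts: print(np.round(R0.T@(T[:3,3]-p0)/.05,3).tolist(),np.round(R.from_matrix(R0.T@T[:3,:3]).as_rotvec(),3).tolist(),"tcp",T[:3,3].round(3))
E
python3 - <<'E'
from h import *
p,Rt=pose()
H=mat(np.array([[0,0,1.],[1,0,0],[0,1,0]]),[.4967,.151,.016])
HT=np.linalg.inv(H)@mat(Rt,p); np.save("HT.npy",HT)
lift=mat(Rt,p+[0,0,.15]); 
for a in(30,60): 
    G=mat(Rt@R.from_rotvec([0,np.radians(a),0]).as_matrix(),[0,0,0]); g=p-.005*Rt[:,2]+[0,0,.15]; G[:3,3]=g+.005*G[:3,2]; rowsT(G)
rowsT(lift, up(90,[.545,.151,.12])@HT)
E
```

```text
[-2.262, -0.002, -1.925] [-0.0, 0.524, 0.0] tcp [0.549 0.081 0.165]
[-2.225, -0.002, -1.962] [0.0, 1.047, 0.0] tcp [0.551 0.081 0.165]
[-2.312, -0.002, -1.912] [0.0, 0.0, 0.0] tcp [0.547 0.081 0.167]
[-2.396, -0.002, -1.912] [0.004, 1.571, -0.006] tcp [0.544 0.081 0.17 ]
```

Emit:
move_arm:
  targets:
    - [-1,-0.3,0,-0.25,0,0,0]
    - [-1,-1.0,0,-0.8,0,0,0]
    - [-1,-1.7,0,-1.4,0,0.1,0]
    - [-1,-2.3,0,-1.92,0,0.25,0]
    - [-1,-2.26,0,-1.92,0,0.4,0]
    - [-1,-2.26,0,-1.92,0,0.55,0]
    - [-1,-2.26,0,-1.92,0,0.7,0]
    - [-1,-2.26,0,-1.93,0,0.85,0]
    - [-1,-2.25,0,-1.95,0,1.0,0]
    - [-1,-2.25,0,-1.95,0,1.15,0]
    - [-1,-2.3,0,-1.93,0,1.3,0]
    - [-1,-2.4,0,-1.91,0,1.45,0]

```text
time_s: 19.4
ee_pos: [0.5436, 0.081, 0.1722]
eef_rot: [-3.14, -0.578, -0.005]
force: [1.4, -0.5, -1.2]
grip_width: 0.0097
grip_force: 46.1
```

```bash
python3 - <<'E'
from h import *
o=ctrl.get_obs(); p,Rt=pose(); print(p, Rt.round(3),o["qpos"].round(2),o["grip_width"],o["grip_force"])
HT=np.load("HT.npy"); print((mat(Rt,p)@np.linalg.inv(HT)).round(3))
seat=[.5665,-.172,.095]
rowsT(up(90,[.545,.151,.2])@HT, up(100.1,[.5,-.02,.24])@HT, up(100.1,np.array(seat)+[0,0,.06])@HT)
E
```

```text
[0.54355502 0.08095184 0.17223185] [[ 0.838 -0.004  0.546]
 [-0.004 -1.    -0.001]
 [ 0.546 -0.001 -0.838]] [ 0.11  0.1   1.99 -0.13  0.48  1.78] 0.009692566960803487 46.121953577385284
[[ 0.004 -0.994  0.113  0.539]
 [ 1.     0.004  0.003  0.151]
 [-0.003  0.113  0.994  0.122]
 [ 0.     0.     0.     1.   ]]
[0.861, -0.001, -1.298] [0.005, 0.113, -0.002] tcp [0.544 0.081 0.25 ]
[0.763, 3.402, -2.322] [0.109, 0.112, -0.144] tcp [ 0.511 -0.089  0.29 ]
[0.96, 6.439, -0.169] [0.109, 0.112, -0.144] tcp [ 0.578 -0.241  0.205]
```

Emit:
move_arm:
  targets:
    - [-1,0.86,0,-1.3,0.005,0.113,0]
    - [-1,0.86,0.5,-1.9,0.005,0.113,0]
    - [-1,0.8,1.2,-2.3,0.05,0.112,-0.07]
    - [-1,0.763,2.0,-2.322,0.109,0.112,-0.144]
    - [-1,0.763,2.8,-2.322,0.109,0.112,-0.144]
    - [-1,0.763,3.402,-2.322,0.109,0.112,-0.144]
    - [-1,0.763,3.402,-2.322,0.109,0.112,-0.144]
    - [-1,0.763,3.402,-2.322,0.109,0.112,-0.144]

```text
time_s: 20.2
ee_pos: [0.5121, -0.0921, 0.2899]
eef_rot: [-3.137, -0.684, 0.17]
force: [-0.1, 0.1, -2.2]
grip_width: 0.0096
grip_force: 46.1
```

```bash
python3 - <<'E'
from h import *
o=ctrl.get_obs(); p,Rt=pose(); print(p, o["qpos"].round(2),o["grip_width"])
HT=np.load("HT.npy"); print((mat(Rt,p)@np.linalg.inv(HT)).round(3))
seat=np.array([.5665,-.172,.095])
rowsT(up(100.1,seat+[0,0,.11])@HT,up(100.1,seat+[0,0,.05])@HT)
im,P=cloud("wrist"); save(im,"w3.png")
for r in ctrl.cut_out("wrist","dish"): q=P[r["region"]]; print(r["score"],r["point"],np.nanmedian(q,0))
E
```

```text
[ 0.51213458 -0.09209059  0.28989711] [-0.43 -0.12  1.95  0.53  0.8   0.7 ] 0.009624369657373786
[[-0.172 -0.985  0.006  0.501]
 [ 0.985 -0.172  0.002 -0.023]
 [-0.001  0.006  1.     0.24 ]
 [ 0.     0.     0.     1.   ]]
[0.173, 3.166, 1.026] [0.003, 0.006, -0.002] tcp [ 0.578 -0.241  0.255]
[-0.586, 3.17, 1.956] [0.003, 0.006, -0.002] tcp [ 0.578 -0.241  0.195]
0.96 [336.6, 244.8] [ 0.58345423 -0.18828816  0.06452829]
0.95 [252.9, 374.0] [ 0.41283265 -0.10560893  0.03053027]
```

View pics/w3.png

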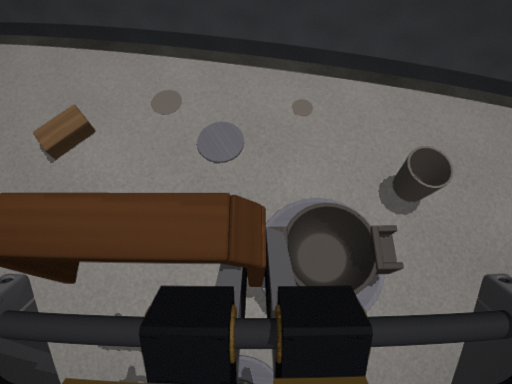

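```bash
python3 - <<'E'
from h import *
im,P=cloud("wrist"); X=P.reshape(-1,3); X=X[~np.isnan(X[:,0])]
b=X[(abs(X[:,2]-.34)<.012)&(abs(X[:,0]-.5)<.08)&(abs(X[:,1]+.02)<.1)]
print(len(b),b.min(0).round(3),b.max(0).round(3))
s=b-b.mean(0); n=np.linalg.svd(s,full_matrices=False)[2]; print("mean",b.mean(0).round(4),"normal",(n[2]*np.sign(n[2,2])).round(4))
rc=cv2.minAreaRect(b[:,:2].astype(np.float32)*1000); print(rc)
L=X[(X[:,2]>.085)&(np.hypot(X[:,0]-.5665,X[:,1]+.172)<.1)]; lt=L[(L[:,2]>.1075)&(L[:,2]<.116)]; far=lt[lt[:,1]<-.225]
rc2=cv2.minAreaRect(far[:,:2].astype(np.float32)*1000); print("low lug",len(far),rc2,cv2.boxPoints(rc2).round(1).tolist(),np.median(far[:,2]))
fl=L[(abs(L[:,2]-.095)<.004)&(L[:,1]<-.2)]; print("floor",len(fl),fl.mean(0) if len(fl) else 0, cv2.minAreaRect(fl[:,:2].astype(np.float32)*1000) if len(fl)>3 else 0)
E
```

```text
18884 [ 0.437 -0.111  0.328] [0.528 0.039 0.352]
mean [ 0.5001 -0.0357  0.338 ] normal [ 0.0217 -0.0303  0.9993]
((479.8358459472656, -39.18273162841797), (80.28697967529297, 144.57022094726562), 10.176119804382324)
low lug 506 ((580.1539916992188, -238.75050354003906), (56.6180305480957, 35.93336486816406), 10.192261695861816) [[549.0999755859375, -226.10000610351562], [555.5, -261.3999938964844], [611.2000122070312, -251.39999389648438], [604.7999877929688, -216.10000610351562]] 0.11067354837407731
floor 642 [ 0.58183204 -0.23546679  0.09499164] ((573.4189453125, -230.22804260253906), (88.36966705322266, 57.04669952392578), 2.250757932662964)
```

```bash
cat > bar.py <<'E'
from h import *
def bar(P,o,phi=100.15):
    """fit the crown's top face near expected upright handle origin o"""
    X=P.reshape(-1,3); X=X[~np.isnan(X[:,0])]; q=(X-o)@up(phi,[0,0,0])[:3,:3]
    m=(abs(q[:,0])<.055)&(abs(q[:,1])<.03)&(abs(q[:,2]-.1)<.006); q=q[m]
    for _ in range(6):
        s=np.linalg.lstsq(np.c_[q[:,:2],np.ones(len(q))],q[:,2],rcond=None)[0]
        r=q[:,2]-np.c_[q[:,:2],np.ones(len(q))]@s; k=abs(r)<max(.0012,1.5*np.std(r)); q=q[k]
    y=q[:,1]; f=[]
    for a in np.arange(-.05,.05,.01):
        w=y[(q[:,0]>a)&(q[:,0]<a+.01)]
        if len(w)>20: f.append((a+.005,*np.percentile(w,[1,99])))
    f=np.array(f); print("n",len(q),"slope x,y",s[:2].round(4),"z0",s[2].round(4),"resid",np.std(r[k]).round(5)); print("edges y lo/hi mm",(f*1000).round(1).tolist())
E
python3 - <<'E'
from bar import *
im,P=cloud("wrist"); p,Rt=pose(); H=mat(Rt,p)@np.linalg.inv(np.load("HT.npy")); print(H.round(4)); bar(P,H[:3,3])
E
```

```text
[[-0.1759 -0.9844  0.0077  0.5006]
 [ 0.9844 -0.1759  0.0014 -0.0191]
 [-0.      0.0078  1.      0.2388]
 [ 0.      0.      0.      1.    ]]
n 13766 slope x,y [0.0052 0.0052] z0 0.1 resid 0.00052
edges y lo/hi mm [[-45.0, -15.6, 15.1], [-35.0, -15.6, 15.2], [-25.0, -15.5, 15.2], [-15.0, -15.6, 15.2], [-5.0, -15.6, 15.1], [5.0, -15.6, 15.3], [15.0, -15.5, 15.1], [25.0, -15.6, 15.2], [35.0, -15.5, 15.2], [45.0, -15.7, 15.0]]
```

```bash
python3 - <<'E'
from h import *
HT=np.load("HT.npy"); s=np.array([.5672,-.1723,.095])
rowsT(*[up(100.15,s+[0,0,h])@HT for h in(.11,.04)])
E
```

```text
[0.174, 3.253, 0.995] [0.0, 0.008, -0.0] tcp [ 0.579 -0.241  0.255]
[-0.709, 3.259, 2.081] [0.0, 0.008, -0.0] tcp [ 0.579 -0.241  0.185]
```

Emit:
move_arm:
  targets:
    - [-1,0.06,0.9,0.3,0,0.008,0]
    - [-1,0.12,1.8,0.6,0,0.008,0]
    - [-1,0.17,2.6,0.85,0,0.008,0]
    - [-1,0.174,3.253,0.995,0,0.008,0]
    - [-1,0.174,3.253,0.995,0,0.008,0]
    - [-1,-0.1,3.255,1.35,0,0.008,0]
    - [-1,-0.4,3.257,1.7,0,0.008,0]
    - [-1,-0.65,3.259,2.0,0,0.008,0]
    - [-1,-0.709,3.259,2.081,0,0.008,0]
    - [-1,-0.709,3.259,2.081,0,0.008,0]
    - [-1,-0.709,3.259,2.081,0,0.008,0]

```text
time_s: 21.5
ee_pos: [0.5792, -0.242, 0.186]
eef_rot: [-3.137, -0.692, 0.174]
force: [0.2, 0.6, -0.9]
grip_width: 0.0101
grip_force: 46.1
```

```bash
python3 - <<'E'
from bar import *
HT=np.load("HT.npy")
im,P=cloud("wrist"); p,Rt=pose(); H=mat(Rt,p)@np.linalg.inv(HT); print(H.round(4),ctrl.get_obs()["qpos"].round(2)); bar(P,H[:3,3]); np.save("w4.npy",P); save(im,"w4.png")
X=P.reshape(-1,3); X=X[~np.isnan(X[:,0])]; q=(X-[.5672,-.1723,0])@up(100.15,[0,0,0])[:3,:3]
for s in(1,-1):
    l=q[(q[:,2]>.1085)&(q[:,2]<.113)&(s*q[:,0]>.062)&(s*q[:,0]<.1)&(abs(q[:,1])<.035)]; print(s,len(l), (np.percentile(l,[1,99],axis=0)*1000).round(1) if len(l) else 0)
    f=q[(abs(q[:,2]-.095)<.003)&(s*q[:,0]>.055)&(s*q[:,0]<.09)&(abs(q[:,1])<.03)]; print(" floor",len(f),(np.percentile(f,[1,99],axis=0)*1000).round(1) if len(f)>9 else 0)
E
```

```text
[[-1.754e-01 -9.845e-01 -1.400e-03  5.678e-01]
 [ 9.845e-01 -1.754e-01  9.000e-04 -1.731e-01]
 [-1.100e-03 -1.200e-03  1.000e+00  1.359e-01]
 [ 0.000e+00  0.000e+00  0.000e+00  1.000e+00]] [-0.65  0.29  1.77  0.77  0.74  0.25]
n 13837 slope x,y [ 0.0048 -0.0041] z0 0.0998 resid 0.00052
edges y lo/hi mm [[-45.0, -14.9, 16.0], [-35.0, -14.8, 15.9], [-25.0, -14.9, 16.0], [-15.0, -14.9, 15.9], [-5.0, -15.0, 15.9], [5.0, -14.9, 16.0], [15.0, -15.0, 15.9], [25.0, -14.7, 16.0], [35.0, -14.8, 16.0], [45.0, -14.9, 15.8]]
1 240 [[ 62.2  16.4 108.5]
 [ 83.1  24.5 111.9]]
 floor 467 [[60.9 -8.1 93.1]
 [83.3 24.4 97.5]]
-1 211 [[-77.8  15.9 108.7]
 [-62.6  23.7 112.3]]
 floor 114 [[-78.2   1.6  93. ]
 [-62.2  13.7  96.4]]
```

View pics/w4.png

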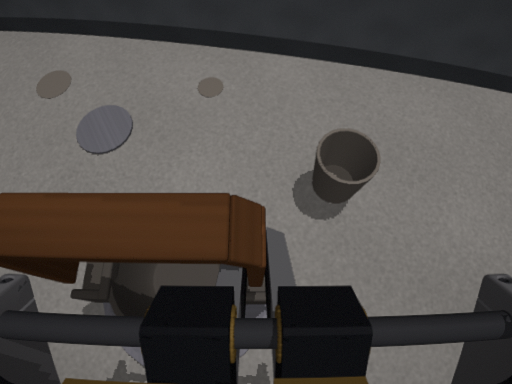

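```bash
python3 - <<'E'
from bar import *
HT=np.load("HT.npy"); s=np.array([.5692,-.172,0])
rowsT(*[up(100.15,s+[0,0,h])@HT for h in(.116,.110,.105,.100)])
E
```

```text
[-0.23, -0.014, 0.329] [0.001, -0.001, 0.0] tcp [ 0.581 -0.241  0.166]
[-0.307, -0.014, 0.422] [0.001, -0.001, 0.0] tcp [ 0.581 -0.241  0.16 ]
[-0.371, -0.014, 0.499] [0.001, -0.001, 0.0] tcp [ 0.581 -0.241  0.155]
[-0.434, -0.013, 0.576] [0.001, -0.001, 0.0] tcp [ 0.581 -0.241  0.15 ]
```

Emit:
move_arm:
  targets:
    - [-1,-0.1,-0.014,0.15,0,0,0]
    - [-1,-0.23,-0.014,0.329,0,0,0]
    - [-1,-0.23,-0.014,0.329,0,0,0]
    - [-1,-0.27,-0.014,0.375,0,0,0]
    - [-1,-0.307,-0.014,0.422,0,0,0]
    - [-1,-0.32,-0.014,0.438,0,0,0]
    - [-1,-0.332,-0.014,0.453,0,0,0]
    - [-1,-0.332,-0.014,0.453,0,0,0]
    - [-1,-0.332,-0.014,0.453,0,0,0]

```text
time_s: 22.45
ee_pos: [0.5802, -0.2414, 0.1568]
eef_rot: [-3.136, -0.691, 0.173]
force: [-0.5, 0.4, -1.8]
grip_width: 0.0099
grip_force: 46.1
```

```bash
python3 - <<'E'
from bar import *
HT=np.load("HT.npy"); s=np.array([.5692,-.172,0])
im,P=cloud("wrist"); p,Rt=pose(); H=mat(Rt,p)@np.linalg.inv(HT); print(H.round(4),ctrl.get_obs()["force"]); bar(P,H[:3,3])
rowsT(*[up(100.15,s+[0,0,h])@HT for h in(.105,.100,.095,.094)])
E
```

```text
[[-1.748e-01 -9.846e-01 -1.000e-04  5.688e-01]
 [ 9.846e-01 -1.748e-01  0.000e+00 -1.722e-01]
 [-0.000e+00 -1.000e-04  1.000e+00  1.067e-01]
 [ 0.000e+00  0.000e+00  0.000e+00  1.000e+00]] [ 0.20495114  0.77276312 -0.85079966]
n 13793 slope x,y [ 0.0058 -0.0025] z0 0.0998 resid 0.00052
edges y lo/hi mm [[-45.0, -14.9, 15.8], [-35.0, -15.0, 15.8], [-25.0, -15.0, 16.0], [-15.0, -14.9, 15.9], [-5.0, -14.9, 15.9], [5.0, -15.0, 15.9], [15.0, -14.8, 15.8], [25.0, -14.9, 15.8], [35.0, -15.0, 16.0], [45.0, -15.0, 15.7]]
[-0.014, -0.003, 0.033] [0.001, -0.0, -0.001] tcp [ 0.581 -0.241  0.155]
[-0.078, -0.003, 0.11] [0.001, -0.0, -0.001] tcp [ 0.581 -0.241  0.15 ]
[-0.141, -0.002, 0.187] [0.001, -0.0, -0.001] tcp [ 0.581 -0.241  0.145]
[-0.154, -0.002, 0.202] [0.001, -0.0, -0.001] tcp [ 0.581 -0.241  0.144]
```

Emit:
move_arm:
  targets:
    - [-1,-0.03,0,0.045,0,0,0]
    - [-1,-0.06,0,0.085,0,0,0]
    - [-1,-0.09,0,0.125,0,0,0]
    - [-1,-0.115,0,0.155,0,0,0]
    - [-1,-0.115,0,0.155,0,0,0]

```text
time_s: 23.0
ee_pos: [0.5806, -0.2412, 0.1466]
eef_rot: [-3.135, -0.69, 0.172]
force: [0.5, 0.4, -0.9]
grip_width: 0.0098
grip_force: 46.1
```

Emit:
move_arm:
  targets:
    - [-1,-0.006,0,0.008,0,0,0]
    - [-1,-0.013,0,0.016,0,0,0]
    - [-1,-0.019,0,0.024,0,0,0]
    - [-1,-0.019,0,0.024,0,0,0]

```text
time_s: 23.4
ee_pos: [0.5807, -0.2412, 0.1455]
eef_rot: [-3.136, -0.691, 0.173]
force: [0.3, 0.5, -1.2]
grip_width: 0.0096
grip_force: 46.1
```

Emit:
move_arm:
  targets:
    - [-1,-0.006,0,0.008,0,0,0]
    - [-1,-0.013,0,0.016,0,0,0]
    - [-1,-0.013,0,0.016,0,0,0]
    - [-1,-0.013,0,0.016,0,0,0]

```text
time_s: 23.8
ee_pos: [0.581, -0.2413, 0.1454]
eef_rot: [-3.137, -0.692, 0.173]
force: [-3.9, 0.9, 7.0]
grip_width: 0.0097
grip_force: 46.0
```

Emit:
move_arm:
  targets:
    - [-1,0,0,0,0,0,0]
    - [-1,0,0,0,0,0,0]
  grip_force: 5

```text
time_s: 24.0
ee_pos: [0.581, -0.2414, 0.145]
eef_rot: [-3.137, -0.692, 0.173]
force: [-1.6, 1.1, 4.8]
grip_width: 0.0095
grip_force: 5.8
```

Emit:
move_arm:
  targets:
    - [-0.9,0,0,0,0,0,0]
    - [-0.7,0,0,0,0,0,0]
    - [-0.5,0,0,0,0,0,0]
    - [-0.5,0,0,0,0,0,0]
    - [-0.5,0,0,0,0,0,0]

```text
time_s: 24.5
ee_pos: [0.5806, -0.2412, 0.1442]
eef_rot: [-3.136, -0.691, 0.172]
force: [-0.5, 0.0, -1.1]
grip_width: 0.0231
grip_force: 0.0
```

Emit:
move_arm:
  targets:
    - [-0.5,0,0,-0.2,0,0,0]
    - [-0.5,0,0,-0.6,0,0,0]
    - [-0.5,0,0,-1.2,0,0,0]
    - [-0.5,0,0,-1.8,0,0,0]
    - [-0.5,0,0,-2.4,0,0,0]
    - [-0.5,0,0,-2.4,0,0,0]

```text
time_s: 25.1
ee_pos: [0.5047, -0.2562, 0.2405]
eef_rot: [-3.142, -0.694, 0.175]
force: [-0.6, 0.5, -0.1]
grip_width: 0.0236
grip_force: 0.0
```

```bash
python3 - <<'E'
from bar import *
print(pose()[0],ctrl.get_obs()["force"])
im,P=cloud("wrist"); save(im,"w5.png"); bar(P,np.array([.5692,-.172,.095]))
im,P=cloud("top"); bar(P,np.array([.567,-.172,.095]))
E
```

```text
[ 0.5046872  -0.25621531  0.24047873] [-0.6304627   0.49193098 -0.11075102]
n 4178 slope x,y [ 0.001  -0.0086] z0 0.0998 resid 0.00054
edges y lo/hi mm [[-45.0, -15.3, 15.7], [-35.0, -15.7, 15.9], [-25.0, -15.7, 16.0], [-15.0, -15.6, 15.9], [-5.0, -15.3, 16.1], [5.0, -14.8, 15.9], [15.0, -14.6, 15.8], [25.0, -15.0, 16.0], [35.0, -14.9, 16.0], [45.0, -15.2, 16.2]]
n 244 slope x,y [ 0.0043 -0.0147] z0 0.0999 resid 0.00067
edges y lo/hi mm [[-45.0, -15.4, 15.8], [-25.0, -15.0, 15.1], [-5.0, -14.9, 15.4], [15.0, -12.0, 15.5], [25.0, -14.4, 15.4], [45.0, -14.6, 15.8]]
```

View pics/w5.png

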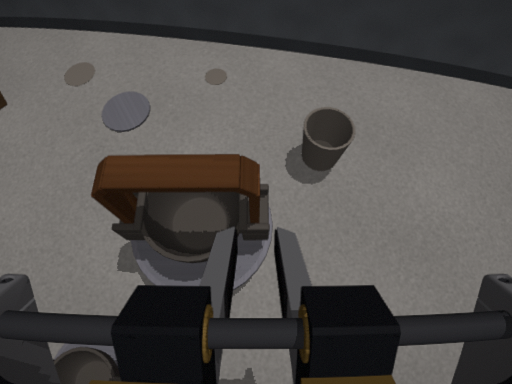

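The picture shows the handle standing upright over the larger dish: crown bar at about (180,172), legs in the lugs near (125,215) and (255,210). The fingers are clear of it. Its top is at 0.195 m and it is level, so I'm handing it in.

```bash
python3 -c "
from station import ctrl
print(ctrl.hand_in())"
```

```text
the job is handed in; nothing more can be done
None
```

The handle was laid on its edge, let go and regrasped, and now stands as an upright, level arch with both ends down in the larger dish's notches; no verdict came back when I handed it in, at about 25 s. I made one extra regrasp to slide it nearer the robot.

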